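# Blank off the open push-in port

### The arm

A 6-joint arm with a two-finger parallel gripper is mounted at the origin on a cart in front of the work surface, level with it; the furniture and walls round the work are solid. World frame = base frame: x ahead of the robot, y to its left, z up, the work surface at z = 0. Lengths are in m, angles in rad, forces in N, time in s.
With the tool pointing down it reaches from about 0.35 to 0.85 m from the base axis. Payload 8.1 kg.
Tool frame: the origin (TCP) lies between the finger pads; the fingertips stand 14 mm ahead of it and the grasp point (between the pads) lies 5 mm behind it; z points along the fingers, y is the line along which they close (so a half turn about z gives the same grasp; the last joint's range is limited). The gripper opens to 93 mm and grips with 3 to 60 N. Pads are 15 mm wide; open, the fingers measure 128 mm over their backs; the gripper's body (75 mm by 188 mm) begins 65 mm behind the grasp point.
Start: joints at [-1.244, 0.13, 1.488, -0, 1.523, -0.085], TCP at [0.24, -0.55, 0.233] pointing down, gripper open.
Joint ranges: [-2.96, 2.96], [-0.89, 2.26], [0.02, 2.5], [-1.34, 4.48], [0, 2.73], [-2.66, 2.66]. Speed limits (rad/s): [2.39, 2.39, 2.79, 3.14, 3.14, 3.14].

### API

Orientations are given as a rotation vector (axis times angle).
In Python, from plant import robot gives the robot as it stands.
- The arm moves only by the tool arm_command, never from a script. Its argument "targets" is a list of rows, each an object of numbers: "x", "y", "z": the shift along the world's x, y, z in units of 500 mm (1.0 is 500 mm); "rx", "ry", "rz": the turn, a rotation vector about the world's x, y, z in units of 2 rad (1.0 is 2 rad); "claw": the closure in counts, from 0 (fully open) to 255 (shut). In form: [{"x": .., "y": .., "z": .., "rx": .., "ry": .., "rz": .., "claw": ..}, ...]. A call has 1 to 10 rows; each row is the pose to reach, as a shift and turn from the pose commanded when the call began; what a row does not reach only later rows make up. A row lasts 1/12 s, in which the tool goes at most 41.7 mm and 7.16 degrees, less where a joint would pass 70% of its speed; a pose out of reach is approached as far as the arm can. A call with a number of a shift or a turn outside -1 to 1 is refused whole. A call with a gripper value outside its range is refused whole. The fingers move at their own pace and stop on an object; "squeeze" is the grip in N (left out, the last holds). Time passes only in rows, so rows that repeat a pose let the fingers close. It gives the time, the measured TCP pose, the force, the opening and the grip force at its end, in the units of the state.
- robot.read_state(): the state, without advancing time (a new reading comes with each control period).
- robot.read_camera(name): name is "scene" or "top" or "wrist"; returns (picture, depth): 400x640x3 uint8, red, green, blue; 400x640 float32, m along the optical axis (not along the pixel's ray), 0 where there is no reading.
- robot.get_calibration(name): a dict with "intrinsics" (3x3 intrinsics, pixels), "dist" ([k1, k2, p1, p2, k3] as OpenCV has them; the pictures are not rectified), "origin" and "orientation" of the camera in the world. Camera axes: x right, y up, looking along -z (the intrinsics and any distortion apply to the point x, -y, -z); pixel columns grow to the right and rows downward; lengths in m; the calibration is good to about 2 mm. A picture is of the moment at which its call begins: read the wrist's pose just before it. get_calibration takes no time and is no camera call; for the wrist camera it gives the pose at the moment of the call.
- robot.close_job(): hands the job in; it is judged then, once.
The state is a dict: "t": time; "q": joint angles; "dq": joint speeds; "joint_torque": joint torques, N m; "tool_pos": TCP position; "orientation": TCP orientation; "force": force on the tool from outside, world axes, zero at the start; "wrist_torque": the same for the moment, N m; "opening": finger opening in m; "gripper_force": force on a finger pad.
Only numpy, scipy, OpenCV 4.12 (cv2) and the standard library are available. Lean on these libraries where they do the work, as an engineer would, in place of code of your own. Each camera call takes 0.05 s, during which the arm holds its last target. There are 200 camera calls.

### The job

One of the three push-in fittings on the manifold bar is still open. Take the thick blanking plug, the one with the wide cap, from the stand and push it into the open fitting, past its grip, until the plug is fully home with its flange on the collar; let go of it. Leave the slim plug hanging in the stand.

Things in the scene. Friction and masses are not known exactly. Their poses are not given: they have to be found in the camera images.
- plug: Thick plug, 90 g, hanging upright and free in a stand. Origin: centre of its flange's underside (on the stand's top, 60 mm up); z up. Above it: grey flange 38 mm wide, 4 mm thick, then a round ribbed cap 32 mm wide up to 40 mm (grip it across, just above the flange). Below: steel stub 16 mm wide, 50 mm long, with a waist; its nose tapers to 8 mm. It lifts straight out of its 19 mm hole.
- slim_plug: Slim plug, to be left alone: beside the thick plug in the low aluminium stand on the left of the table, same make and height but cap 20 mm, flange 30 mm, stub 12 mm wide. Origin: centre of its flange's underside, z up. The stand's two holes are 90 mm apart in a row that runs left-right (turned up to 12 degrees); which plug hangs in which varies.
- port_mouth (a point): Centre of the open fitting's mouth, level with its rim, 70 mm above the table; bore straight down. Funnel 34 mm wide at the rim to a 19 mm bore 15 mm down; sprung balls 25 mm down stop the nose with the flange still about 19 mm above the rim. A push of roughly 5 to 10 N forces it past; they then snap into the plug's waist. Home: flange on the rim, plug origin at this point.
- manifold: Fixed aluminium bar 280 x 60 x 15 mm on the right of the table, its length (y axis) left-right, turned up to 12 degrees; origin: centre of its underside. On it three brass push-in fittings, 85 mm apart, with black flared collars 40 mm wide. Their order varies: one is open, one closed by a grey cap like the thick plug's, one carries a steel elbow; both stand about 40 mm above their rims.
There are look-alikes about, which are no part of the job. Leave any orange or turquoise look-alike of the plug alone.

How it is judged:
At the end, for the whole second after the job is handed in: The thick plug is fully home in the open fitting: its flange's underside within 4 mm of the rim's height and within 5 mm of its centre, upright within 7 degrees, at rest and released; the slim plug still hangs in the stand (z of plug in the frame of port_mouth between -0.004 and 0.004 m and horizontal distance between plug and port_mouth below 0.005 m and angle between plug's own z axis and vertical below 0.12 rad and linear speed of plug below 0.02 m/s); the robot touches nothing.
It fails at once if the slim plug is taken out of its hole or moved by more than 25 mm (distance of slim_plug from where it was at the start of the episode above 0.025 m).
It also fails if it takes over 40 s, if anything falls off the work surface, if the arm or the gripper's body presses on something with over 40 N, if the wrist force passes 120 N, or if a joint passes its speed limit or range.

## Working session

There is one attempt and no reset: what is moved stays moved. The work goes in short steps, Python scripts to look and compute and a tool call to move; the robot and the scene stay as the last step left them, time stands still between calls to the robot, and variables do not carry over. Pictures are saved under pics/ and viewed, at most 10 in all, crops included, and the job is handed in when it is done.

Besides the shell and the picture viewer there is one more tool, called by a JSON object that holds its "name" and its "arguments". arm_command: Moves the arm, as the interface text tells. Shifts and turns lie within -1 to 1; 1 stands for 500 mm of shift or 2 rad of turn. Its arguments: {"type":"object","properties":{"targets":{"type":"array","items":{"type":"object","properties":{"x":{"type":"number","minimum":-1,"maximum":1},"y":{"type":"number","minimum":-1,"maximum":1},"z":{"type":"number","minimum":-1,"maximum":1},"rx":{"type":"number","minimum":-1,"maximum":1},"ry":{"type":"number","minimum":-1,"maximum":1},"rz":{"type":"number","minimum":-1,"maximum":1},"claw":{"type":"number"}}}},"squeeze":{"type":"number"}},"required":["targets"]}

```bash
mkdir -p pics; cat > h.py <<'E'
import numpy as np, cv2
from plant import robot
from scipy.spatial.transform import Rotation as R
def cal(n):
    c=robot.get_calibration(n); o=np.array(c["orientation"],float)
    Rm=o if o.shape==(3,3) else (R.from_rotvec(o).as_matrix() if o.size==3 else R.from_quat(o).as_matrix())
    return np.array(c["intrinsics"]),np.array(c["dist"]),np.array(c["origin"]),Rm
def shot(n,f=None):
    c=cal(n); p,d=robot.read_camera(n)
    if f: cv2.imwrite("pics/"+f,cv2.cvtColor(p,cv2.COLOR_RGB2BGR))
    np.savez("last_%s.npz"%n,p=p,d=d,K=c[0],D=c[1],o=c[2],R=c[3])
    return p,d,c
def ray(c,u,v):
    n=cv2.undistortPoints(np.array([[[u,v]]],float),c[0],c[1])[0,0]
    return c[3]@np.array([n[0],-n[1],-1.0])
def at_z(c,u,v,z):
    r=ray(c,u,v); return c[2]+r*(z-c[2][2])/r[2]
def at_d(c,u,v,d): return c[2]+ray(c,u,v)*d
def cloud(c,d):
    v,u=np.mgrid[0:d.shape[0],0:d.shape[1]]
    n=cv2.undistortPoints(np.stack([u,v],-1).reshape(-1,1,2).astype(float),c[0],c[1])[:,0]
    q=np.c_[n[:,0],-n[:,1],-np.ones(len(n))]*d.reshape(-1,1)
    return (q@c[3].T+c[2]).reshape(*d.shape,3)
E
python3 - <<'E'
from h import *
for n in("scene","top"):
    p,d,c=shot(n,n+"0.png"); print(n,c[2],c[3].round(3).tolist(),c[1])
print(robot.get_calibration("top")["orientation"]);s=robot.read_state();print(s["tool_pos"],s["orientation"],s["t"])
E
```

```text
scene [-0.13443684  0.59655664  0.44064914] [[-0.671, 0.327, -0.666], [-0.741, -0.274, 0.613], [0.018, 0.905, 0.426]] [-0.04565188  0.          0.          0.          0.        ]
top [0.22813511 0.07150153 1.23655649] [[-0.016, 0.985, -0.173], [-1.0, -0.019, -0.016], [-0.019, 0.172, 0.985]] [0.04209179 0.         0.         0.         0.        ]
[ 0.15041007 -0.1226921  -1.58425532]
[ 0.24001162 -0.54938106  0.23169879] [-3.07364866e+00 -6.41954102e-01  3.47399266e-04] 0.1
```

View pics/top0.png

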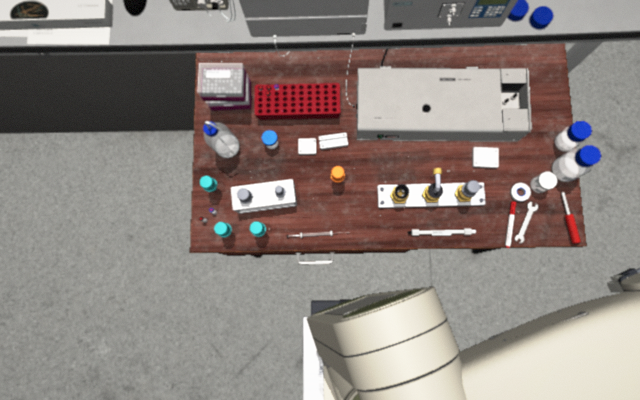

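View pics/scene0.png

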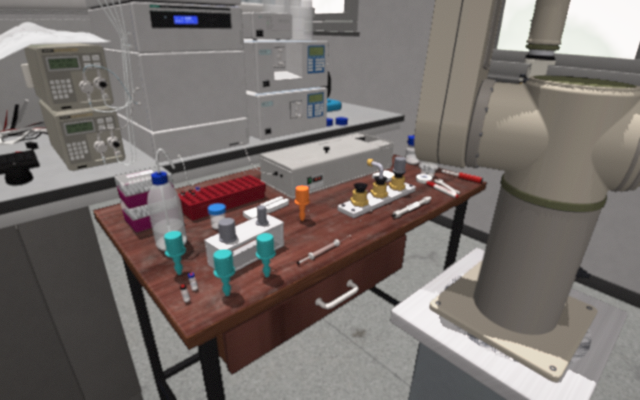

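The top view shows the thick plug at (244,195) and the slim plug at (279,190). On the manifold, the open fitting is at (400,193), the elbow in the middle at (435,190) and the grey cap at (468,190). The scene view agrees.

```bash
python3 - <<'E'
from h import *
for n,pts in (("top",dict(thick=(244,195),slim=(279,190),port=(400,193),elbow=(435,190),cap=(468,190))),("scene",dict(thick=(227,230),slim=(263,215),port=(360,190)))):
    z=np.load("last_%s.npz"%n); c=(z["K"],z["D"],z["o"],z["R"]); C=cloud(c,z["d"])
    for k,(u,v) in pts.items():
        P=C[v-12:v+13,u-12:u+13].reshape(-1,3); P=P[(P[:,2]>-.02)&(P[:,2]<.15)]
        zz=P[:,2]; lo=.085 if k in("thick","slim","cap") else .062
        S=P[zz>lo]
        print(n,k,C[v,u].round(3),"high",len(S),S.mean(0).round(3) if len(S) else 0, "ptp",np.ptp(S,0).round(3) if len(S) else 0,"max",zz.max().round(3))
p=np.load("last_top.npz")["p"]
im=cv2.resize(p[140:240,200:500],None,fx=2.6,fy=2.6,interpolation=3);cv2.imwrite("pics/crop1.png",im[...,::-1])
E
```

```text
top thick [0.453 0.297 0.099] high 144 [0.456 0.3   0.098] ptp [0.031 0.031 0.02 ] max 0.106
top slim [0.464 0.21  0.103] high 59 [0.467 0.211 0.099] ptp [0.02  0.02  0.019] max 0.105
top port [ 0.466 -0.102  0.02 ] high 99 [ 0.463 -0.101  0.068] ptp [0.037 0.038 0.012] max 0.074
top elbow [ 0.458 -0.179  0.091] high 210 [ 0.463 -0.182  0.081] ptp [0.041 0.037 0.049] max 0.113
top cap [ 0.453 -0.255  0.108] high 174 [ 0.46  -0.265  0.106] ptp [0.033 0.035 0.031] max 0.116
scene thick [0.444 0.308 0.086] high 192 [0.451 0.305 0.095] ptp [0.032 0.033 0.015] max 0.1
scene slim [0.458 0.214 0.082] high 87 [0.463 0.215 0.093] ptp [0.021 0.02  0.014] max 0.1
scene port [ 0.453 -0.089  0.058] high 72 [ 0.462 -0.1    0.066] ptp [0.038 0.038 0.007] max 0.069
```

View pics/crop1.png

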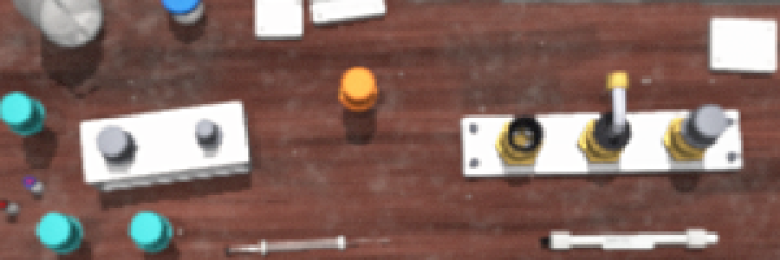

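The plug is near (0.455, 0.302) and the port near (0.463, -0.101). Next I'll check the heights of obstacles around the grasp from the saved data.

```bash
python3 - <<'E'
from h import *
for n in("top","scene"):
    z=np.load("last_%s.npz"%n); C=cloud((z["K"],z["D"],z["o"],z["R"]),z["d"]).reshape(-1,3)
    H={}
    for p in C[(z["d"].ravel()>0)]:
        if .32<p[0]<.64 and -.34<p[1]<.46 and 0<p[2]<.4:
            k=(int(p[0]/.04),int(np.floor(p[1]/.04))); H[k]=max(H.get(k,0),p[2])
    print(n,"cols y=",[round(j*.04,2) for j in range(11,-9,-1)])
    for i in range(15,7,-1): print(round(i*.04,2),[int(1000*H.get((i,j),0)) for j in range(11,-9,-1)])
E
```

```text
top cols y= [0.44, 0.4, 0.36, 0.32, 0.28, 0.24, 0.2, 0.16, 0.12, 0.08, 0.04, 0.0, -0.04, -0.08, -0.12, -0.16, -0.2, -0.24, -0.28, -0.32]
0.6 [6, 7, 222, 176, 6, 58, 58, 18, 19, 18, 19, 99, 104, 103, 103, 101, 102, 102, 102, 103]
0.56 [6, 6, 225, 226, 6, 58, 56, 17, 18, 16, 9, 6, 7, 7, 6, 5, 5, 5, 5, 17]
0.52 [6, 5, 6, 6, 6, 5, 5, 5, 6, 6, 94, 6, 5, 6, 5, 5, 5, 7, 6, 17]
0.48 [6, 95, 94, 63, 65, 63, 64, 64, 6, 7, 93, 5, 6, 20, 67, 18, 116, 25, 69, 22]
0.44 [8, 89, 96, 66, 105, 65, 105, 67, 8, 8, 7, 6, 7, 69, 73, 29, 112, 71, 115, 113]
0.4 [4, 35, 36, 64, 65, 65, 63, 8, 7, 6, 6, 5, 6, 20, 32, 19, 29, 20, 28, 20]
0.36 [5, 6, 94, 95, 90, 94, 7, 12, 12, 16, 8, 6, 8, 7, 15, 19, 19, 19, 20, 17]
0.32 [5, 5, 85, 92, 57, 89, 5, 13, 15, 10, 8, 5, 5, 6, 6, 19, 15, 15, 18, 16]
scene cols y= [0.44, 0.4, 0.36, 0.32, 0.28, 0.24, 0.2, 0.16, 0.12, 0.08, 0.04, 0.0, -0.04, -0.08, -0.12, -0.16, -0.2, -0.24, -0.28, -0.32]
0.6 [1, 0, 216, 172, 0, 53, 53, 13, 14, 14, 14, 95, 96, 96, 96, 96, 96, 96, 97, 96]
0.56 [1, 1, 221, 222, 0, 51, 53, 13, 12, 13, 7, 0, 0, 0, 1, 0, 0, 0, 0, 12]
0.52 [0, 0, 0, 0, 0, 0, 0, 0, 0, 0, 89, 0, 0, 0, 1, 0, 0, 0, 0, 6]
0.48 [0, 89, 89, 59, 59, 59, 60, 59, 0, 70, 90, 0, 0, 18, 67, 13, 111, 0, 49, 0]
0.44 [0, 87, 88, 63, 99, 60, 99, 59, 0, 0, 0, 1, 0, 68, 69, 27, 108, 68, 110, 108]
0.4 [0, 33, 32, 59, 93, 60, 59, 59, 0, 0, 0, 0, 0, 17, 33, 14, 26, 14, 25, 17]
0.36 [0, 16, 89, 89, 88, 89, 5, 12, 10, 13, 6, 4, 0, 0, 11, 15, 14, 15, 15, 13]
0.32 [0, 0, 88, 89, 49, 89, 10, 11, 10, 13, 0, 0, 0, 0, 7, 15, 11, 11, 14, 11]
```

{"name": "arm_command", "arguments": {"targets": [{"x": 0.08, "y": 0.02, "z": 0, "rz": 0.06}, {"x": 0.16, "y": 0.04, "z": 0, "rz": 0.12}, {"x": 0.24, "y": 0.06, "rz": 0.18}, {"x": 0.3, "y": 0.12, "rz": 0.24}, {"x": 0.35, "y": 0.18, "rz": 0.3}, {"x": 0.4, "y": 0.24, "rz": 0.36}, {"x": 0.42, "y": 0.32, "rz": 0.42}, {"x": 0.43, "y": 0.4, "rz": 0.48}, {"x": 0.43, "y": 0.48, "rz": 0.54}, {"x": 0.43, "y": 0.56, "rz": 0.58}]}}

```text
schema error: expected keys x, y, z, rx, ry, rz, claw
```

{"name": "arm_command", "arguments": {"targets": [{"x": 0.08, "y": 0.02, "z": 0, "rx": 0, "ry": 0, "rz": 0.04, "claw": 0}, {"x": 0.16, "y": 0.04, "z": 0, "rx": 0, "ry": 0, "rz": 0.08, "claw": 0}, {"x": 0.24, "y": 0.06, "z": 0, "rx": 0, "ry": 0, "rz": 0.12, "claw": 0}, {"x": 0.3, "y": 0.11, "z": 0, "rx": 0, "ry": 0, "rz": 0.16, "claw": 0}, {"x": 0.35, "y": 0.17, "z": 0, "rx": 0, "ry": 0, "rz": 0.2, "claw": 0}, {"x": 0.4, "y": 0.23, "z": 0, "rx": 0, "ry": 0, "rz": 0.24, "claw": 0}, {"x": 0.42, "y": 0.31, "z": 0, "rx": 0, "ry": 0, "rz": 0.28, "claw": 0}, {"x": 0.43, "y": 0.39, "z": 0, "rx": 0, "ry": 0, "rz": 0.32, "claw": 0}, {"x": 0.43, "y": 0.47, "z": 0, "rx": 0, "ry": 0, "rz": 0.36, "claw": 0}, {"x": 0.43, "y": 0.55, "z": 0, "rx": 0, "ry": 0, "rz": 0.4, "claw": 0}]}}

```text
t: 0.93
tool_pos: [0.455, -0.2727, 0.2318]
orientation: [-2.577, -1.794, 0.0]
force: [0.8, 0.5, 0.7]
opening: 0.093
gripper_force: 0.0
```

{"name": "arm_command", "arguments": {"targets": [{"x": 0, "y": 0.08, "z": 0, "rx": 0, "ry": 0, "rz": 0, "claw": 0}, {"x": 0, "y": 0.16, "z": 0, "rx": 0, "ry": 0, "rz": 0, "claw": 0}, {"x": 0, "y": 0.24, "z": 0, "rx": 0, "ry": 0, "rz": 0, "claw": 0}, {"x": 0, "y": 0.32, "z": 0, "rx": 0, "ry": 0, "rz": 0, "claw": 0}, {"x": 0, "y": 0.34, "z": 0, "rx": 0, "ry": 0, "rz": 0, "claw": 0}, {"x": 0, "y": 0.34, "z": 0, "rx": 0, "ry": 0, "rz": 0, "claw": 0}]}}

```text
t: 1.43
tool_pos: [0.455, -0.1023, 0.2325]
orientation: [-2.578, -1.794, -0.0]
force: [-0.7, 0.2, 0.0]
opening: 0.093
gripper_force: 0.0
```

```bash
python3 - <<'E'
from h import *
p,d,c=shot("wrist","w1.png"); s=robot.read_state(); print(s["tool_pos"],c[2],c[3].round(3).tolist()); C=cloud(c,d).reshape(-1,3)
S=C[(C[:,2]>.064)&(C[:,2]<.076)&(np.hypot(C[:,0]-.463,C[:,1]+.101)<.03)]
print(len(S),S.mean(0),S.min(0),S.max(0))
E
```

```text
[ 0.45516505 -0.10399388  0.23253586] [ 0.48007511 -0.03596705  0.38520356] [[0.938, 0.336, 0.089], [-0.347, 0.908, 0.236], [-0.001, -0.252, 0.968]]
643 [ 0.46102207 -0.09953312  0.0687432 ] [ 0.44201723 -0.11734536  0.0640114 ] [ 0.4805713  -0.07880476  0.07216669]
```

View pics/w1.png

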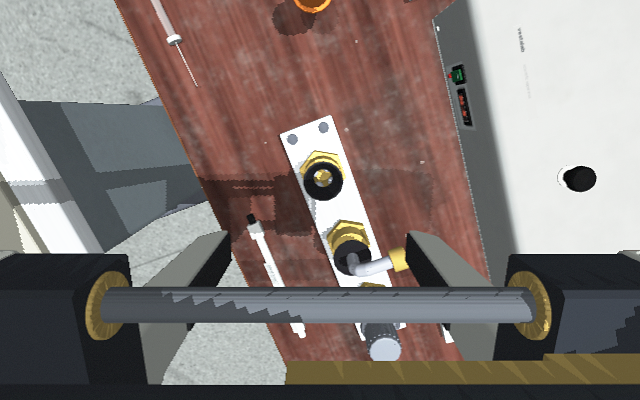

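The wrist view shows the open fitting's collar at about (323,180). The elbow is at (352,258) and the grey cap at (385,345).

```bash
cat >> h.py <<'E'
from scipy.optimize import least_squares
def circ(P,r):
    # minimal-radius-known centre: robust fit of outline of xy points
    h=cv2.convexHull(P[:,:2].astype(np.float32))[:,0]
    f=least_squares(lambda q:np.hypot(h[:,0]-q[0],h[:,1]-q[1])-q[2],[*h.mean(0),r],loss="soft_l1",f_scale=.001)
    return f.x
E
python3 - <<'E'
from h import *
z=np.load("last_wrist.npz"); c=(z["K"],z["D"],z["o"],z["R"]); p=z["p"]; C=cloud(c,z["d"])
S=C.reshape(-1,3);S=S[(S[:,2]>.066)&(S[:,2]<.076)&(np.hypot(S[:,0]-.461,S[:,1]+.1)<.03)]
print("depth",circ(S,.02),np.percentile(S[:,2],[50,90]))
g=p.max(2).astype(np.uint8); m=(g<70).astype(np.uint8); m[:150]=0;m[215:]=0;m[:,:290]=0;m[:,355:]=0
k,_=cv2.findContours(m,0,1); k=max(k,key=cv2.contourArea); e=cv2.fitEllipse(cv2.convexHull(k)); print(e, at_z(c,*e[0],.069))
E
```

```text
depth [ 0.46117579 -0.09804131  0.01923746] [0.06989061 0.07119063]
((322.7578430175781, 181.04611206054688), (37.513702392578125, 38.65410232543945), 87.88419342041016) [ 0.46150021 -0.09841879  0.069     ]
```

{"name": "arm_command", "arguments": {"targets": [{"x": 0, "y": 0.08, "z": 0, "rx": 0, "ry": 0, "rz": 0, "claw": 0}, {"x": 0, "y": 0.16, "z": 0, "rx": 0, "ry": 0, "rz": 0, "claw": 0}, {"x": 0, "y": 0.24, "z": 0, "rx": 0, "ry": 0, "rz": 0, "claw": 0}, {"x": 0, "y": 0.32, "z": 0, "rx": 0, "ry": 0, "rz": 0, "claw": 0}, {"x": 0, "y": 0.4, "z": 0, "rx": 0, "ry": 0, "rz": 0, "claw": 0}, {"x": 0, "y": 0.48, "z": 0, "rx": 0, "ry": 0, "rz": 0, "claw": 0}, {"x": 0, "y": 0.56, "z": 0, "rx": 0, "ry": 0, "rz": 0, "claw": 0}, {"x": 0, "y": 0.64, "z": 0, "rx": 0, "ry": 0, "rz": 0, "claw": 0}, {"x": 0, "y": 0.7, "z": 0, "rx": 0, "ry": 0, "rz": 0, "claw": 0}, {"x": 0, "y": 0.7, "z": 0, "rx": 0, "ry": 0, "rz": 0, "claw": 0}]}}

```text
t: 2.32
tool_pos: [0.4556, 0.2484, 0.2321]
orientation: [-2.579, -1.791, -0.0]
force: [1.0, -0.2, 0.4]
opening: 0.0931
gripper_force: 0.0
```

```bash
python3 - <<'E'
from h import *
p,d,c=shot("wrist","w2.png"); s=robot.read_state(); print(s["tool_pos"]); C=cloud(c,d).reshape(-1,3)
for n,x,y,r in(("thick",.455,.302,.016),("slim",.465,.213,.01)):
    S=C[(C[:,2]>.094)&(C[:,2]<.115)&(np.hypot(C[:,0]-x,C[:,1]-y)<.03)]
    print(n,len(S),S.mean(0) if len(S) else 0,np.median(S[:,2]),circ(S,r))
E
```

```text
[0.45573004 0.24614671 0.23198892]
thick 1136 [0.45737013 0.30287092 0.10022622] 0.10041153952196608 [0.45689452 0.30253328 0.01629511]
slim 399 [0.46749001 0.21455878 0.09957142] 0.10003622690156411 [0.46743712 0.21341673 0.01045183]
```

View pics/w2.png

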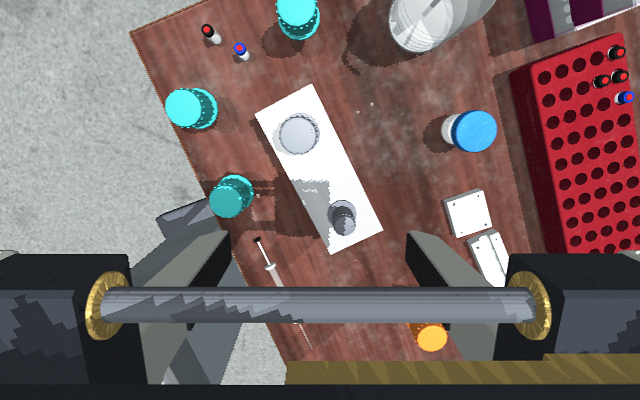

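The wrist view shows the thick plug's cap at (298,133) and the slim one at (343,217). Turquoise decoys are close by at (190,108) and (231,197), so I'll half close the fingers before going down.

{"name": "arm_command", "arguments": {"targets": [{"x": 0.002, "y": 0.06, "z": 0, "rx": 0, "ry": 0, "rz": 0, "claw": 90}, {"x": 0.002, "y": 0.114, "z": 0, "rx": 0, "ry": 0, "rz": 0, "claw": 90}, {"x": 0.002, "y": 0.114, "z": -0.05, "rx": 0, "ry": 0, "rz": 0, "claw": 90}, {"x": 0.002, "y": 0.114, "z": -0.12, "rx": 0, "ry": 0, "rz": 0, "claw": 90}, {"x": 0.002, "y": 0.114, "z": -0.17, "rx": 0, "ry": 0, "rz": 0, "claw": 90}, {"x": 0.002, "y": 0.114, "z": -0.18, "rx": 0, "ry": 0, "rz": 0, "claw": 90}]}}

```text
t: 2.87
tool_pos: [0.4544, 0.2985, 0.1369]
orientation: [-2.584, -1.786, 0.014]
force: [-0.8, -0.4, -0.1]
opening: 0.0614
gripper_force: 0.0
```

```bash
python3 - <<'E'
from h import *
p,d,c=shot("wrist","w3.png"); s=robot.read_state(); print(s["tool_pos"],s["opening"],R.from_rotvec(s["orientation"]).as_matrix()[:,1]); C=cloud(c,d).reshape(-1,3)
for n,x,y,r in(("thick",.455,.302,.016),):
    S=C[(C[:,2]>.094)&(C[:,2]<.115)&(np.hypot(C[:,0]-x,C[:,1]-y)<.025)]
    print(n,len(S),S.mean(0) if len(S) else 0,np.median(S[:,2]),circ(S,r))
E
```

```text
[0.45484295 0.29896939 0.13834866] 0.06048482262835694 [ 0.93549616 -0.35330847 -0.00447891]
thick 2156 [0.45777927 0.30399233 0.10008576] 0.10041669509392322 [0.45727844 0.30263733 0.01656279]
```

View pics/w3.png

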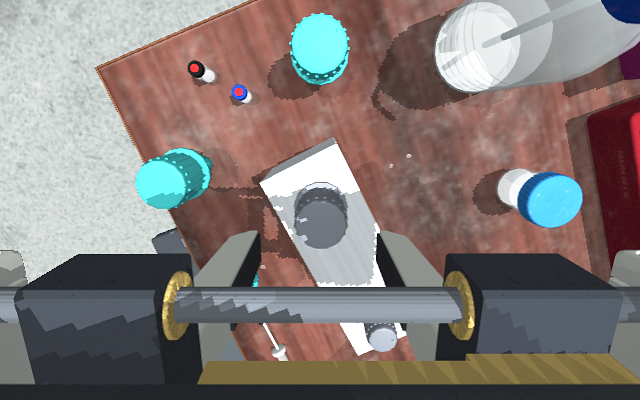

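The cap is at (320,215), between the fingers, and the path down is clear. I'll descend and close.

{"name": "arm_command", "arguments": {"targets": [{"x": 0.003, "y": 0.002, "z": -0.02, "rx": 0, "ry": 0, "rz": 0, "claw": 90}, {"x": 0.003, "y": 0.002, "z": -0.07, "rx": 0, "ry": 0, "rz": 0, "claw": 90}, {"x": 0.003, "y": 0.002, "z": -0.11, "rx": 0, "ry": 0, "rz": 0, "claw": 90}, {"x": 0.003, "y": 0.002, "z": -0.118, "rx": 0, "ry": 0, "rz": 0, "claw": 90}, {"x": 0.003, "y": 0.002, "z": -0.118, "rx": 0, "ry": 0, "rz": 0, "claw": 90}, {"x": 0.003, "y": 0.002, "z": -0.118, "rx": 0, "ry": 0, "rz": 0, "claw": 90}]}}

```text
t: 3.42
tool_pos: [0.4589, 0.3034, 0.0854]
orientation: [2.582, 1.788, 0.003]
force: [-0.2, -0.2, 0.1]
opening: 0.0604
gripper_force: 0.0
```

{"name": "arm_command", "arguments": {"targets": [{"x": -0.002, "y": -0.001, "z": -0.004, "rx": 0, "ry": 0, "rz": 0, "claw": 150}, {"x": -0.002, "y": -0.001, "z": -0.004, "rx": 0, "ry": 0, "rz": 0, "claw": 200}, {"x": -0.002, "y": -0.001, "z": -0.004, "rx": 0, "ry": 0, "rz": 0, "claw": 255}, {"x": -0.002, "y": -0.001, "z": -0.004, "rx": 0, "ry": 0, "rz": 0, "claw": 255}, {"x": -0.002, "y": -0.001, "z": -0.004, "rx": 0, "ry": 0, "rz": 0, "claw": 255}, {"x": -0.002, "y": -0.001, "z": -0.004, "rx": 0, "ry": 0, "rz": 0, "claw": 255}, {"x": -0.002, "y": -0.001, "z": -0.004, "rx": 0, "ry": 0, "rz": 0, "claw": 255}], "squeeze": 40}}

```text
t: 4.0
tool_pos: [0.457, 0.3028, 0.0822]
orientation: [2.582, 1.789, 0.001]
force: [-0.9, 0.4, 3.5]
opening: 0.0311
gripper_force: 40.0
```

{"name": "arm_command", "arguments": {"targets": [{"x": 0, "y": 0, "z": 0.03, "rx": 0, "ry": 0, "rz": 0, "claw": 255}, {"x": 0, "y": 0, "z": 0.08, "rx": 0, "ry": 0, "rz": 0, "claw": 255}, {"x": 0, "y": 0, "z": 0.14, "rx": 0, "ry": 0, "rz": 0, "claw": 255}, {"x": 0, "y": 0, "z": 0.21, "rx": 0, "ry": 0, "rz": 0, "claw": 255}, {"x": 0, "y": 0, "z": 0.26, "rx": 0, "ry": 0, "rz": 0, "claw": 255}, {"x": 0, "y": -0.05, "z": 0.26, "rx": 0, "ry": 0, "rz": 0, "claw": 255}, {"x": 0, "y": -0.12, "z": 0.26, "rx": 0, "ry": 0, "rz": 0, "claw": 255}, {"x": 0, "y": -0.2, "z": 0.26, "rx": 0, "ry": 0, "rz": 0, "claw": 255}, {"x": 0, "y": -0.28, "z": 0.26, "rx": 0, "ry": 0, "rz": 0, "claw": 255}, {"x": 0, "y": -0.36, "z": 0.26, "rx": 0, "ry": 0, "rz": 0, "claw": 255}]}}

```text
t: 4.83
tool_pos: [0.4561, 0.1213, 0.2114]
orientation: [-2.581, -1.79, 0.0]
force: [0.7, -0.1, -0.4]
opening: 0.0314
gripper_force: 39.9
```

{"name": "arm_command", "arguments": {"targets": [{"x": 0.002, "y": -0.08, "z": 0, "rx": 0, "ry": 0, "rz": 0, "claw": 255}, {"x": 0.004, "y": -0.16, "z": 0, "rx": 0, "ry": 0, "rz": 0, "claw": 255}, {"x": 0.006, "y": -0.24, "z": 0, "rx": 0, "ry": 0, "rz": 0, "claw": 255}, {"x": 0.008, "y": -0.32, "z": 0, "rx": 0, "ry": 0, "rz": 0, "claw": 255}, {"x": 0.008, "y": -0.38, "z": 0, "rx": 0, "ry": 0, "rz": 0, "claw": 255}, {"x": 0.008, "y": -0.42, "z": 0, "rx": 0, "ry": 0, "rz": 0, "claw": 255}, {"x": 0.008, "y": -0.44, "z": 0, "rx": 0, "ry": 0, "rz": 0, "claw": 255}, {"x": 0.008, "y": -0.44, "z": 0, "rx": 0, "ry": 0, "rz": 0, "claw": 255}]}}

```text
t: 5.5
tool_pos: [0.4604, -0.0989, 0.2114]
orientation: [-2.585, -1.786, 0.001]
force: [-0.4, -0.5, -1.1]
opening: 0.0311
gripper_force: 39.9
```

```bash
python3 - <<'E'
from h import *
p,d,c=shot("wrist","w4.png"); s=robot.read_state(); t=s["tool_pos"]; print(t,s["orientation"],s["opening"],s["force"]); C=cloud(c,d).reshape(-1,3)
D=C-t
S=C[(abs(D[:,2])<.05)&(np.hypot(D[:,0],D[:,1])<.03)]
print(len(S), np.percentile(S[:,2],[5,50,95]) if len(S) else 0)
T=S[S[:,2]>np.percentile(S[:,2],95)-.006]; print(circ(T,.016))
S=C[(C[:,2]>.066)&(C[:,2]<.076)&(np.hypot(C[:,0]-.461,C[:,1]+.099)<.03)]
print(len(S),circ(S,.02) if len(S)>50 else 0)
shot("scene","s4.png")
E
```

```text
[ 0.46047324 -0.09747766  0.21131047] [-2.58320397e+00 -1.78635501e+00  2.08850815e-04] 0.0313334056093718 [ 0.65871423  0.75477496 -0.545298  ]
8108 [0.19338634 0.22836191 0.25158215]
[-35.10123993 -95.20789487 101.55048364]
563 [ 0.46132967 -0.09812624  0.01919729]
```

View pics/w4.png

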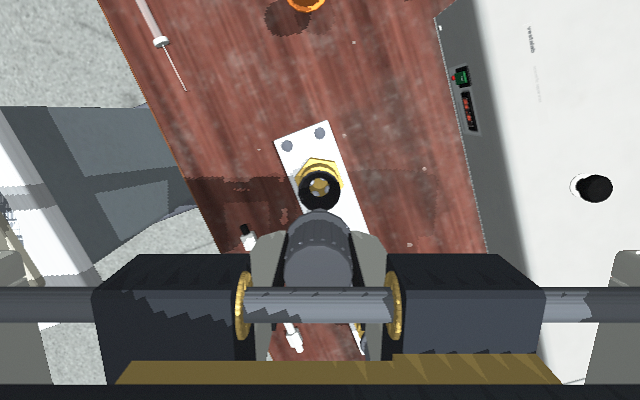

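View pics/s4.png

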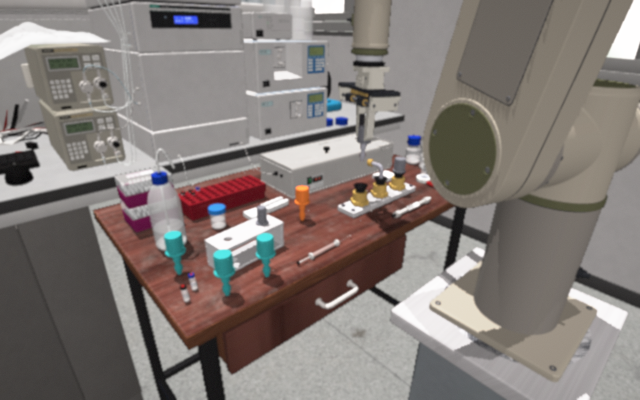

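The wrist view shows the plug upright between the pads, with the open collar at (320,188) just beyond its nose in the view. The scene view shows it above the port, with the slim plug still in the stand at (263,213). I'll lower it into the funnel.

{"name": "arm_command", "arguments": {"targets": [{"x": 0.002, "y": 0, "z": -0.04, "rx": 0, "ry": 0, "rz": 0, "claw": 255}, {"x": 0.002, "y": 0, "z": -0.09, "rx": 0, "ry": 0, "rz": 0, "claw": 255}, {"x": 0.002, "y": 0, "z": -0.125, "rx": 0, "ry": 0, "rz": 0, "claw": 255}, {"x": 0.002, "y": 0, "z": -0.14, "rx": 0, "ry": 0, "rz": 0, "claw": 255}, {"x": 0.002, "y": 0, "z": -0.155, "rx": 0, "ry": 0, "rz": 0, "claw": 255}, {"x": 0.002, "y": 0, "z": -0.17, "rx": 0, "ry": 0, "rz": 0, "claw": 255}, {"x": 0.002, "y": 0, "z": -0.18, "rx": 0, "ry": 0, "rz": 0, "claw": 255}, {"x": 0.002, "y": 0, "z": -0.18, "rx": 0, "ry": 0, "rz": 0, "claw": 255}]}}

```text
t: 6.27
tool_pos: [0.4615, -0.097, 0.1211]
orientation: [-2.581, -1.789, 0.001]
force: [-1.2, -0.9, -0.3]
opening: 0.0314
gripper_force: 39.9
```

{"name": "arm_command", "arguments": {"targets": [{"x": 0, "y": -0.001, "z": -0.01, "rx": 0, "ry": 0, "rz": 0, "claw": 255}, {"x": 0, "y": -0.001, "z": -0.018, "rx": 0, "ry": 0, "rz": 0, "claw": 255}, {"x": 0, "y": -0.001, "z": -0.026, "rx": 0, "ry": 0, "rz": 0, "claw": 255}, {"x": 0, "y": -0.001, "z": -0.034, "rx": 0, "ry": 0, "rz": 0, "claw": 255}, {"x": 0, "y": -0.001, "z": -0.042, "rx": 0, "ry": 0, "rz": 0, "claw": 255}, {"x": 0, "y": -0.001, "z": -0.05, "rx": 0, "ry": 0, "rz": 0, "claw": 255}, {"x": 0, "y": -0.001, "z": -0.054, "rx": 0, "ry": 0, "rz": 0, "claw": 255}, {"x": 0, "y": -0.001, "z": -0.054, "rx": 0, "ry": 0, "rz": 0, "claw": 255}]}}

```text
t: 6.93
tool_pos: [0.4613, -0.098, 0.0941]
orientation: [-2.582, -1.789, 0.001]
force: [-1.6, -0.8, -0.9]
opening: 0.0312
gripper_force: 39.9
```

{"name": "arm_command", "arguments": {"targets": [{"x": 0, "y": 0, "z": -0.002, "rx": 0, "ry": 0, "rz": 0, "claw": 255}, {"x": 0, "y": 0, "z": -0.004, "rx": 0, "ry": 0, "rz": 0, "claw": 255}, {"x": 0, "y": 0, "z": -0.006, "rx": 0, "ry": 0, "rz": 0, "claw": 255}, {"x": 0, "y": 0, "z": -0.006, "rx": 0, "ry": 0, "rz": 0, "claw": 255}]}}

```text
t: 7.27
tool_pos: [0.4618, -0.098, 0.0929]
orientation: [2.582, 1.789, -0.0]
force: [-7.8, 0.8, 11.0]
opening: 0.0313
gripper_force: 39.9
```

An 11 N reaction at TCP z 0.093 means the flange is on the rim. I'll release and retreat upward.

{"name": "arm_command", "arguments": {"targets": [{"x": 0, "y": 0, "z": 0.004, "rx": 0, "ry": 0, "rz": 0, "claw": 200}, {"x": 0, "y": 0, "z": 0.004, "rx": 0, "ry": 0, "rz": 0, "claw": 90}, {"x": 0, "y": 0, "z": 0.004, "rx": 0, "ry": 0, "rz": 0, "claw": 90}, {"x": 0, "y": 0, "z": 0.004, "rx": 0, "ry": 0, "rz": 0, "claw": 90}, {"x": 0, "y": 0, "z": 0.03, "rx": 0, "ry": 0, "rz": 0, "claw": 90}, {"x": 0, "y": 0, "z": 0.09, "rx": 0, "ry": 0, "rz": 0, "claw": 90}, {"x": 0, "y": 0, "z": 0.16, "rx": 0, "ry": 0, "rz": 0, "claw": 90}, {"x": 0, "y": 0, "z": 0.22, "rx": 0, "ry": 0, "rz": 0, "claw": 90}, {"x": 0, "y": 0, "z": 0.24, "rx": 0, "ry": 0, "rz": 0, "claw": 90}, {"x": 0, "y": 0, "z": 0.24, "rx": 0, "ry": 0, "rz": 0, "claw": 90}]}}

```text
t: 8.1
tool_pos: [0.4639, -0.0984, 0.2153]
orientation: [2.578, 1.786, 0.007]
force: [-0.8, 0.1, -0.9]
opening: 0.0597
gripper_force: 0.0
```

```bash
python3 - <<'E'
from h import *
p,d,c=shot("wrist","w5.png"); s=robot.read_state(); print(s["tool_pos"],s["force"],s["opening"]); C=cloud(c,d).reshape(-1,3)
S=C[(C[:,2]>.1)&(C[:,2]<.13)&(np.hypot(C[:,0]-.461,C[:,1]+.098)<.03)]
print(len(S),np.percentile(S[:,2],[50,90]),circ(S,.016))
p,d,c=shot("scene"); C=cloud(c,d).reshape(-1,3)
for x,y in((.461,-.098),(.467,.213)):
    S=C[(C[:,2]>.09)&(C[:,2]<.15)&(np.hypot(C[:,0]-x,C[:,1]-y)<.03)];print(len(S),S.max(0),S.mean(0))
E
```

```text
[ 0.46268708 -0.09800991  0.21268032] [ 0.23184112  0.43887979 -0.44280258] 0.06054421772397624
1269 [0.11030695 0.11130798] [ 0.46165174 -0.09784184  0.01665842]
121 [ 0.47725491 -0.08095129  0.10962911] [ 0.45645626 -0.09238723  0.10181957]
60 [0.47574601 0.22319514 0.10062789] [0.46405741 0.21495966 0.09607929]
```

View pics/w5.png

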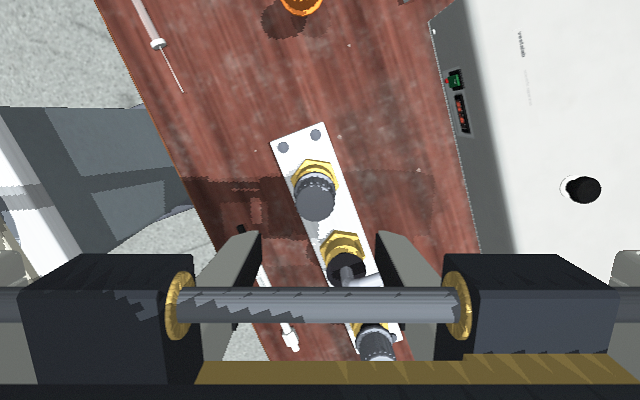

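The plug's cap at (316,195) sits upright on the fitting. Its top is at z 0.110, which puts the flange at 0.070, and it is centred within 1 mm. The slim plug hasn't moved.

```bash
python3 -c "
from plant import robot
print(robot.close_job())"
```

```text
the job is handed in; nothing more can be done
None
```

The thick plug is fully home in the open fitting and released, its flange on the rim and centred within about 1 mm by camera; the slim plug still hangs in the stand, and the job was handed in at about 8 s with no verdict returned.

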